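# Show the leaf slice to the document camera

### The job

Take the largest wooden slice, the one with the leaf burnt into it, out of the drying rack by its top edge, with the fingers clear of the leaf, and show it to the class on the document camera: hold it still in the air 16 cm straight in front of the lens, centred, squarely facing the lens along its tilted line of sight, with the leaf side to the lens and its tip up. Leave everything else on the bench as it is and do not knock the camera. Finish while still holding the slice there; do not put it down.

Things in the scene. Friction and masses are not known exactly. Their poses are not given: they have to be found in the camera images.
- slice_large: largest branch slice in the rack: pale wood disc with bark edge, standing on edge, 100 mm across, 12 thick, 60 g. Origin at its centre, 86 mm above the bench. x: out of the face with the burnt leaf; y: across; z: along the leaf from stem to tip, up in the rack. Leaf 35 mm wide, from 37 mm below to 12 above the centre. May lean 0.1 rad in its slot
- rack: fixed wooden drying rack; origin under its centre at bench level, z up. Two rails along x, 250 mm long, 40 high, 40 apart. 8 mm dowels, tops 80 mm high, at y = -26 and 26, pairs 16 apart along x, make 4 slots at x = -82.5, -27.5, 27.5, 82.5. One slice per slot, in any order, drawings facing +x; 43 mm free between slices, so go down with part-open fingers
- slice_a: a smaller branch slice standing in another slot of the rack, 80 mm across, 12 mm thick, a sun burnt on its +x face; a bystander. Origin at its centre, 75 mm above the bench; axes as for slice_large.
- slice_b: a smaller branch slice standing in another slot of the rack, 72 mm across, 12 mm thick, a fir tree burnt on its +x face; a bystander. Origin at its centre, 70 mm above the bench; axes as for slice_large.
- slice_c: a smaller branch slice standing in another slot of the rack, 64 mm across, 12 mm thick, a double circle burnt on its +x face; a bystander. Origin at its centre, 65 mm above the bench; axes as for slice_large.
- doccam: document camera, fixed: base 180 x 160 x 30 mm; a 22 mm post stands 50 mm behind its middle; a short arm holds the camera head 340 mm above the bench over the base's middle (x = 90), looking out over the front edge. Origin at bench level under the middle of the front edge; x: back towards the post; z up
- lens (a point): middle of the front of the lens, a 26 mm black ring on the end of the grey head (66 x 58 x 36 mm). Axes are the head's: the camera looks along -x, 0.35 to 0.7 rad below level (varies; a stiff hinge holds it); y is level, sideways; z is up in the picture
- view_point (a point): point in empty air 160 mm straight in front of the lens on its line of sight, 205 to 270 mm above the bench. Axes as for the lens: a slice squarely facing the lens, leaf upright, has its x, y, z along these x, y, z
- sanding_block: cork sanding block lying on the bench, 110 x 65 x 34 mm; a bystander. Origin at the middle of its underside.
- wax_tin: round closed tin, 71 mm across, 32 mm high; a bystander. Origin at the middle of its underside.
- blank_a: plain branch slice lying flat on the bench, 78 mm across, 12 mm thick; a bystander. Origin at the middle of its underside.
- brush: flat brush 190 mm long lying on the bench along its x; a bystander. Origin at the middle of its underside.
- offcut: square wooden offcut lying on the bench, 100 x 34 x 34 mm; a bystander. Origin at the middle of its underside.
Not all that is in view belongs to the job. Leave any purple look-alike of the slice_large alone.

How it is judged:
On the way:
1. the slice is lifted out of the rack in the fingers (z of slice_large in the frame of rack above 0.15 m and contact force between the fingers and slice_large above 0.5 N and contact force between slice_large and rack below 0.1 N), for 0.2 s.
At the end, for the whole second after the job is handed in: Slice held still in the fingers, centre within 25 mm of the point 160 mm in front of the lens, leaf face to the lens and square within 10 degrees, leaf upright within 12, grip 22 mm or more above its centre, touching neither rack nor camera; all else within 30 mm of its start (distance between slice_large and view_point below 0.025 m and angle between the x axis of slice_large and the x axis of view_point, either way round below 0.17 rad and angle between the y axis of slice_large and the y axis of view_point, either way round below 0.21 rad and x of lens in the frame of slice_large above 0.1 m and angle between slice_large's own z axis and vertical below 1.2 rad and contact force between the fingers and slice_large above 1 N and z of the grasp point in the frame of slice_large above 0.022 m and linear speed of slice_large below 0.02 m/s and angular speed of slice_large below 0.15 rad/s and contact force between slice_large and doccam below 0.1 N and contact force between slice_large and rack below 0.1 N and distance of each of slice_a, slice_b, slice_c, sanding_block, wax_tin, blank_a, brush, offcut from where it was at the start of the episode below 0.03 m); the arm keeps its last pose, push and grip.
It fails at once if another slice or a bystander is shifted by more than 30 mm (distance of any of slice_a, slice_b, slice_c, sanding_block, wax_tin, blank_a, brush, offcut from where it was at the start of the episode above 0.03 m).
It fails at once if the camera head is knocked out of its setting (lens shifted by more than 8 mm) (distance of lens from where it was at the start of the episode above 0.008 m).
It also fails if it takes over 35 s, if anything falls off the work surface, if the arm or the gripper's body presses on something with over 40 N, if the wrist force passes 120 N, or if a joint passes its speed limit or range.

### The arm

A 6-joint arm with a two-finger parallel gripper is mounted at the origin on the work surface. World frame = base frame: x ahead of the robot, y to its left, z up, the work surface at z = 0. Lengths are in m, angles in rad, forces in N, time in s.
With the tool pointing down it reaches from about 0.35 to 0.775 m from the base axis. Payload 7.3 kg.
Tool frame: the origin (TCP) lies midway between the tips of the shut fingers; the grasp point (between the pads) lies 19 mm behind it (robot.grip_depth is the z of the grasp point in the tool frame, in m); z points along the fingers, y is the line along which they close (so a half turn about z gives the same grasp; the last joint's range is limited). The gripper opens to 92 mm and grips with 3 to 60 N. Pads are 19 mm wide; open, the fingers measure 130 mm over their backs; the gripper's body (75 mm by 190 mm) begins 47 mm behind the grasp point.
Start: joints at [-1.437, 0.342, 1.524, -0, 1.275, -0.146], TCP at [0.145, -0.505, 0.227] pointing down, gripper open.
Joint ranges: [-2.53, 2.53], [-0.77, 2.02], [0.04, 2.7], [-1, 4.14], [0.28, 2.66], [-3.11, 3.11]. Speed limits (rad/s): [2.57, 2.57, 3.14, 3.14, 3.14, 3.14].

### API

Orientations are given as [roll, pitch, yaw] about the fixed x, y, z axes, in that order (R = Rz(yaw) Ry(pitch) Rx(roll)).
In Python, from cell import robot, viewer gives the robot as it stands.
- The arm moves only by the tool step_arm, never from a script. Its argument "increments" is a list of rows, each an object with "delta_pos": the shift along the tool's x, y, z in cm, a list of three; "dr": the turn, a rotation vector about the tool's x, y, z in degrees, a list of three; "fingers": the closure, from -1 (fully open) to 1 (shut), so that 0 is half open. In form: [{"delta_pos": [tx, ty, tz], "dr": [wx, wy, wz], "fingers": fingers}, ...]. A call has exactly 5 rows; each row is the pose to reach, as a shift and turn from the pose commanded when the call began, along the tool's axes at that moment; what a row does not reach only later rows make up. A row lasts 1/8 s, in which the tool goes at most 62.5 mm and 10.7 degrees, less where a joint would pass 70% of its speed; a pose out of reach is approached as far as the arm can. A call with a gripper value outside its range is refused whole. The fingers move at their own pace and stop on an object; "newtons" is the grip in N (left out, the last holds). Time passes only in rows, so rows that repeat a pose let the fingers close, or fill a call up. It gives the time, the measured TCP pose, the force, the opening and the grip force at its end, in the units of the state.
- robot.observe(): the state, without advancing time (a new reading comes with each control period).
- viewer.read_camera(name): name is "side" or "top" or "wrist"; returns the picture (420x560x3 uint8, red, green, blue); there is no depth.
- viewer.camera_params(name): a dict with "K" (3x3 intrinsics, pixels), "k1" (the pictures are not rectified: a ray, as slopes to the right and down, at radius r is drawn at 1 + k1 r^2 times it, then the intrinsics apply), "T" (4x4, takes a point from camera to world coordinates). Camera axes: x right, y down, z forward; pixel columns grow to the right and rows downward; lengths in m; the calibration is good to about 2 mm. A picture is of the moment at which its call begins: read the wrist's pose just before it. camera_params takes no time and is no camera call; for the wrist camera it gives the pose at the moment of the call.
- robot.hand_in(): hands the job in; it is judged then, once.
The state is a dict: "time": time; "qpos": joint angles; "qvel": joint speeds; "joint_efforts": joint torques, N m; "tool_pos": TCP position; "tool_rot": TCP orientation; "contact_force": force on the tool from outside, world axes, zero at the start; "torque": the same for the moment, N m; "opening": finger opening in m; "grip_force": force on a finger pad.
Only numpy, scipy, OpenCV 4.12 (cv2) and the standard library are available. Lean on these libraries where they do the work, as an engineer would, in place of code of your own. Each camera call takes 0.05 s, during which the arm holds its last target. There are 200 camera calls.

## Working session

There is one attempt and no reset: what is moved stays moved. The work goes in short steps, Python scripts to look and compute and a tool call to move; the robot and the scene stay as the last step left them, time stands still between calls to the robot, and variables do not carry over. Pictures are saved under pics/ and viewed, at most 10 in all, crops included, and the job is handed in when it is done.

Besides the shell and the picture viewer there is one more tool, called as name(argument=value, ...) on one line, values as JSON. step_arm: Moves the arm, as the interface text tells. Its arguments: {"type":"object","properties":{"increments":{"type":"array"},"newtons":{"type":"number"}},"required":["increments"]}

```bash
mkdir -p pics; python3 - <<'E'
from cell import robot, viewer
import cv2
for n in ("side","top"):
    im=viewer.read_camera(n); cv2.imwrite(f"pics/{n}0.png",cv2.resize(im[:,:,::-1],(784,588),interpolation=cv2.INTER_CUBIC))
    p=viewer.camera_params(n); print(n,p)
print(robot.observe(),robot.grip_depth)
E
```

```text
side {'K': array([[540.20763528,   0.        , 277.92979004],
       [  0.        , 540.20763528, 215.18906447],
       [  0.        ,   0.        ,   1.        ]]), 'k1': -0.0925582259848734, 'T': array([[ 0.95869468, -0.17741788,  0.22232273,  0.19154743],
       [-0.2843405 , -0.57740739,  0.76534383, -1.33855474],
       [-0.00741489, -0.79694642, -0.60400448,  1.23680309],
       [ 0.        ,  0.        ,  0.        ,  1.        ]])}
top {'K': array([[538.02353534,   0.        , 291.5303747 ],
       [  0.        , 538.02353534, 210.85585864],
       [  0.        ,   0.        ,   1.        ]]), 'k1': -0.001764761533391001, 'T': array([[-0.0233246 , -0.99504719,  0.09662847,  0.41333265],
       [-0.99972409,  0.02294701, -0.00501727, -0.03427948],
       [ 0.00277508, -0.09671883, -0.99530788,  1.6672998 ],
       [ 0.        ,  0.        ,  0.        ,  1.        ]])}
{'time': 0.1, 'qpos': array([-1.43696102e+00,  3.42678780e-01,  1.52489047e+00, -1.12600735e-05,
        1.27540170e+00, -1.45984889e-01]), 'qvel': array([-0.00022137, -0.00086945, -0.00124678, -0.00074722, -0.00038203,
       -0.00050536]), 'joint_efforts': array([ 1.74048026e-03, -4.32003164e+01, -2.44694585e+01,  7.19188456e-02,
        5.26377093e-02, -4.17495517e-05]), 'tool_pos': array([ 0.14497449, -0.50422233,  0.22611193]), 'tool_rot': array([-3.14022745e+00, -1.89842971e-04,  2.79823349e-01]), 'contact_force': array([0.31586895, 0.84313987, 0.62629674]), 'torque': array([ 0.03230415, -0.05024699,  0.00199187]), 'grip_force': 0.0, 'opening': 0.0918175690148159} -0.0188
```

View pics/side0.png

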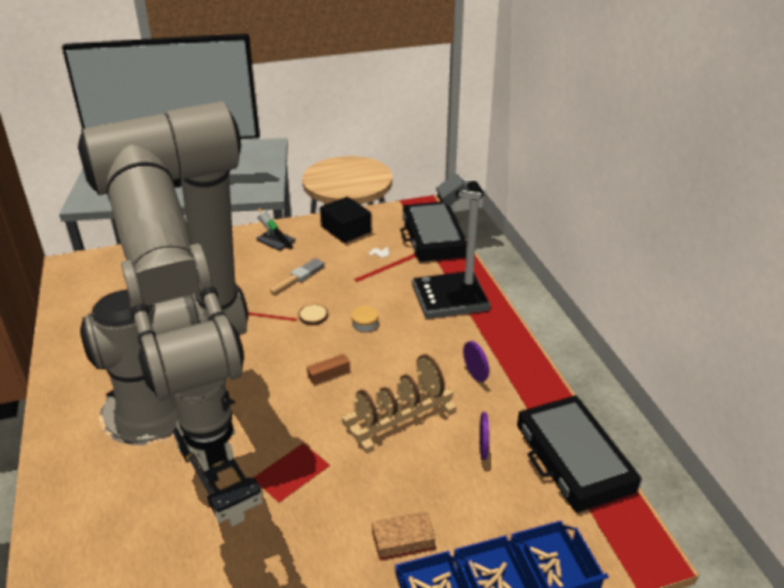

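View pics/top0.png

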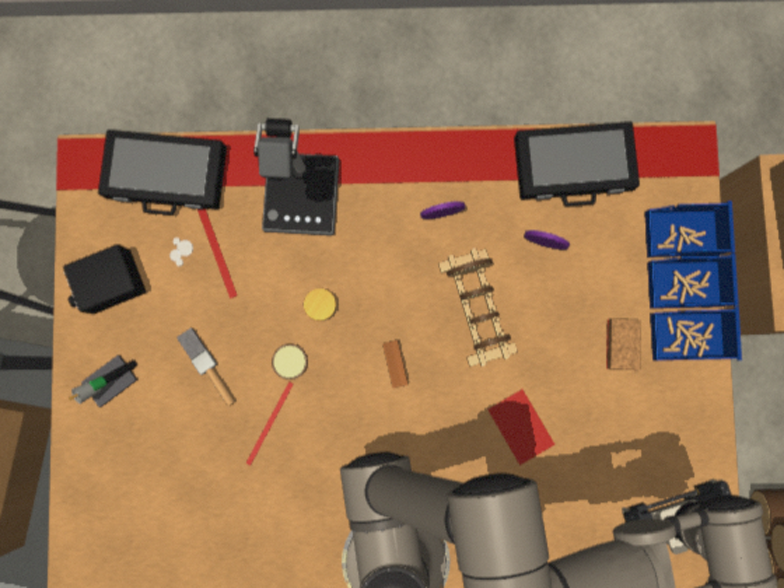

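The side view shows the rack at (400,405), with the largest slice at its far end (430,376), and the camera head at (455,188). The top view shows the rack at (480,307) and the head at (278,150). I'll take enlarged crops next.

```bash
cat > h.py <<'E'
from cell import robot, viewer
import cv2, numpy as np
from scipy.spatial.transform import Rotation as Ro
def ray(n,px,p=None):
    p=p or viewer.camera_params(n); K=p["K"]; d=np.array([(px[0]-K[0,2])/K[0,0],(px[1]-K[1,2])/K[1,1]])
    s=d.copy()
    for _ in range(20): s=d/(1+p["k1"]*(s@s))
    T=p["T"]; v=T[:3,:3]@np.r_[s,1]; return T[:3,3],v/np.linalg.norm(v)
def atz(n,px,z,p=None):
    o,v=ray(n,px,p); return o+v*(z-o[2])/v[2]
def tri(a,b):  # lists (name,px)
    A=np.zeros((3,3));y=np.zeros(3);L=[ray(*a),ray(*b)]
    for o,v in L: M=np.eye(3)-np.outer(v,v);A+=M;y+=M@o
    x=np.linalg.solve(A,y); return x,[np.linalg.norm(np.cross(v,x-o)) for o,v in L]
def proj(n,X,p=None):
    p=p or viewer.camera_params(n); c=np.linalg.inv(p["T"])@np.r_[X,1]; s=c[:2]/c[2]; s=s*(1+p["k1"]*(s@s)); return p["K"][:2,:2]@s+p["K"][:2,2]
E
python3 - <<'E'
from h import *
s=viewer.read_camera("side")[:,:,::-1]; t=viewer.read_camera("top")[:,:,::-1]
c=lambda im,x,y,w,h,f: cv2.resize(im[y:y+h,x:x+w],None,fx=f,fy=f,interpolation=cv2.INTER_CUBIC)
cv2.imwrite("pics/rack.png",np.vstack([c(s,235,245,100,75,8)]))
a=c(s,285,115,80,60,5); b=c(t,175,75,80,60,5); d=c(t,305,170,80,60,5); e=c(s,290,180,80,60,5)
cv2.imwrite("pics/mix.png",np.vstack([np.hstack([a,b]),np.hstack([d,e])]))
E
```

```text
(no output)
```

View pics/rack.png

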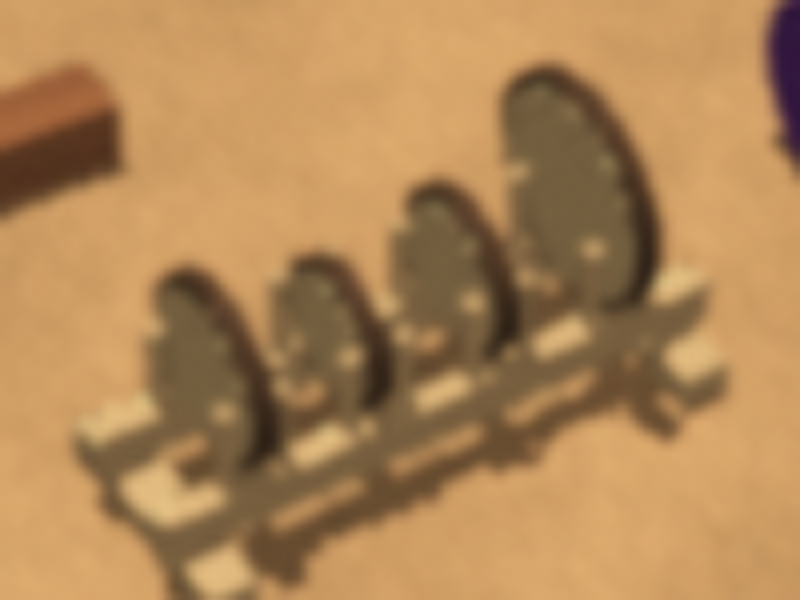

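View pics/mix.png

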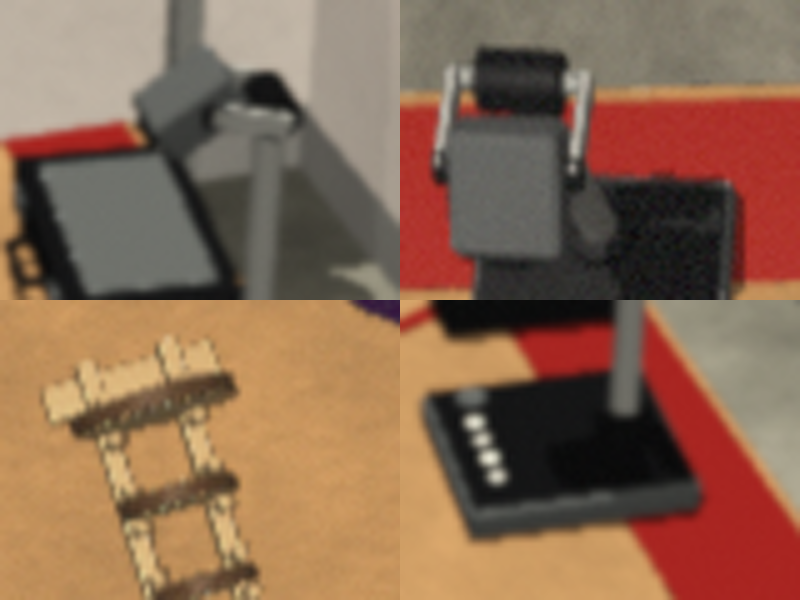

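The slice faces visible from the robot's side are blank, so the drawings face away from the robot (rack +x is roughly world +x). The large slice is in the far slot, with its rim ends at about (72,422) and (237,385) in the lower-left crop. The camera head faces the robot. In the top crop its top face has corners (452,118), (562,122), (557,258) and (452,248).

```bash
python3 - <<'E'
from h import *
T=lambda x,y,ox,oy,f:(ox+x/f-.4,oy+y/f-.4)
a=atz("top",T(72,122,305,170,5),.086);b=atz("top",T(237,85,305,170,5),.086)
print("slice ends",a,b,(a+b)/2,np.linalg.norm(a-b))
# base corners top view, z=.03
q=lambda x,y:(x/1.4,y/1.4)
fl,fr,br=[atz("top",q(*p),.03) for p in((263,233),(334,235),(340,156))]
print("base top",fl,fr,br,np.linalg.norm(fl-fr),np.linalg.norm(fr-br))
S=lambda x,y:(290+x/5-.4,180+(y-300)/5-.4)
c=[atz("side",S(*p),.03) for p in((422,398),(478,515),(703,488))]
print("base side",c,np.linalg.norm(c[0]-c[1]),np.linalg.norm(c[1]-c[2]))
hs=lambda x,y:(285+x/5-.4,115+y/5-.4); ht=lambda x,y:(175+(x-400)/5-.4,75+y/5-.4)
for n,s,t in(("front right top",(182,118),(557,258)),("front left top",(136,98),(452,248)),("back left top",(200,45),(455,118)),("back right top",(240,70),(562,122))):
    print(n,tri(("side",hs(*s)),("top",ht(*t))))
# rack rail ends z=.04 via top
for p in((440,262),(486,250),(470,364),(516,350)): print("rack",atz("top",q(*p),.04))
E
```

```text
slice ends [ 0.61513086 -0.12477571  0.086     ] [ 0.63500047 -0.22330058  0.086     ] [ 0.62506566 -0.17403815  0.086     ] 0.10050845838617234
base top [0.71713213 0.27357503 0.03      ] [0.70910312 0.11747003 0.03      ] [0.8866589  0.10168767 0.03      ] 0.156311345916136 0.17825582310060736
base side [array([1.01853731, 0.17966084, 0.03      ]), array([0.99605374, 0.03321101, 0.03      ]), array([1.17014838, 0.01353258, 0.03      ])] 0.14816565972118373 0.1752032633588152
front right top (array([0.77180032, 0.16672217, 0.34085068]), [np.float64(0.01090156521969857), np.float64(0.010901565219698699)])
front left top (array([0.77059716, 0.22408261, 0.32890356]), [np.float64(0.00018843715231080629), np.float64(0.0001884371523110409)])
back left top (array([0.81949529, 0.21583983, 0.36840861]), [np.float64(0.005923330804701256), np.float64(0.005923330804701112)])
back right top (array([0.8205976 , 0.16071685, 0.37517941]), [np.float64(0.00041855693292514067), np.float64(0.00041855693292524324)])
rack [ 0.64241644 -0.11361667  0.04      ]
rack [ 0.66654905 -0.214794    0.04      ]
rack [ 0.4195262  -0.17209844  0.04      ]
rack [ 0.44726087 -0.27222751  0.04      ]
```

```bash
python3 - <<'E'
from h import *
o=robot.observe(); p=viewer.camera_params("wrist")
R=Ro.from_euler("xyz",o["tool_rot"]).as_matrix()
print("cam pos in tool",R.T@(p["T"][:3,3]-o["tool_pos"])); print(R.T@p["T"][:3,:3]); print(p["K"],p["k1"])
for yt in(.25,.25+np.pi):   # direction of tool y at hover
    y=np.array([np.cos(yt),np.sin(yt),0]); z=np.array([0,0,-1.]); Rt=np.c_[np.cross(y,z),y,z]
    print(R.T@(np.array([.624,-.173,.24])-o["tool_pos"])*100, np.degrees(Ro.from_matrix(R.T@Rt).as_rotvec()))
E
```

```text
cam pos in tool [ 0.07645851  0.00041302 -0.15887531]
[[-1.01184880e-03 -9.59390961e-01 -2.82077933e-01]
 [ 9.99999488e-01 -9.73864691e-04 -2.74857731e-04]
 [-1.10097160e-05 -2.82078067e-01  9.59391455e-01]]
[[338.07365407   0.         278.9692449 ]
 [  0.         338.07365407 209.49697539]
 [  0.           0.           1.        ]] -0.03850080762983799
[ 55.19018117 -18.62249382  -1.344406  ] [-3.24410230e-02 -4.32727448e-02 -8.82943979e+01]
[ 55.19018117 -18.62249382  -1.344406  ] [-4.36261611e-02  3.27059747e-02  9.17055902e+01]
```

```bash
cat >> h.py <<'E'
def Rz(z,x):  # tool axes from z and approx x
    z=np.array(z,float);z/=np.linalg.norm(z);y=np.cross(z,x);y/=np.linalg.norm(y);return np.c_[np.cross(y,z),y,z]
def delta(P,Rt):
    o=robot.observe();R=Ro.from_euler("xyz",o["tool_rot"]).as_matrix()
    print("t",round(o["time"],2),"pos",o["tool_pos"].round(3),"| cm",(R.T@(np.array(P)-o["tool_pos"])*100).round(2),"deg",np.degrees(Ro.from_matrix(R.T@Rt).as_rotvec()).round(1))
E
python3 - <<'E'
from h import *
R=Rz([.906*.98,.906*.2,-.42],[0,0,1]); delta([.45,-.25,.33],R); delta([.53,.14,.32],R)
E
```

```text
t 0.2 pos [ 0.145 -0.504  0.226] | cm [ 36.34 -16.03 -10.35] deg [-2.6 65.1  4. ]
t 0.2 pos [ 0.145 -0.504  0.226] | cm [ 54.8  -51.31  -9.32] deg [-2.6 65.1  4. ]
```

step_arm(increments=[{"delta_pos": [6, -3, -6], "dr": [0, 10, 0], "fingers": 0.1}, {"delta_pos": [12, -6, -10], "dr": [0, 20, 0], "fingers": 0.1}, {"delta_pos": [18, -9, -11], "dr": [0, 30, 0], "fingers": 0.1}, {"delta_pos": [24, -12, -11], "dr": [0, 40, 0], "fingers": 0.1}, {"delta_pos": [30, -15, -11], "dr": [0, 50, 0], "fingers": 0.1}])

```text
time: 0.82
tool_pos: [0.3539, -0.3128, 0.3349]
tool_rot: [3.138, -0.878, 0.281]
contact_force: [0.7, 0.8, -0.1]
opening: 0.0467
grip_force: 0.0
```

```bash
python3 - <<'E'
from h import *
R=Rz([.906*.98,.906*.2,-.42],[0,0,1]); delta([.53,.14,.32],R)
E
```

```text
t 0.82 pos [ 0.354 -0.313  0.335] | cm [ 17.69 -38.71  23.48] deg [-3.7 14.8  2.5]
```

step_arm(increments=[{"delta_pos": [2, -6, 3], "dr": [0, 3, 0], "fingers": 0.1}, {"delta_pos": [5, -11, 6], "dr": [0, 6, 0], "fingers": 0.1}, {"delta_pos": [7, -16, 9], "dr": [0, 9, 0], "fingers": 0.1}, {"delta_pos": [9, -21, 12], "dr": [0, 12, 0], "fingers": 0.1}, {"delta_pos": [11, -26, 15], "dr": [-3, 14, 0], "fingers": 0.1}])

```text
time: 1.45
tool_pos: [0.4559, -0.0271, 0.3232]
tool_rot: [3.079, -1.115, 0.295]
contact_force: [1.9, -0.8, 1.0]
opening: 0.0409
grip_force: 0.0
```

```bash
python3 - <<'E'
from h import *
R=Rz([.906*.98,.906*.2,-.42],[0,0,1]); delta([.53,.14,.32],R)
E
```

```text
t 1.45 pos [ 0.456 -0.027  0.323] | cm [  4.98 -14.49   9.99] deg [-1.3  1.2  2.4]
```

step_arm(increments=[{"delta_pos": [1.5, -4.5, 3], "dr": [0, 0, 0], "fingers": 0.1}, {"delta_pos": [3, -9, 6], "dr": [0, 0, 0], "fingers": 0.1}, {"delta_pos": [3, -11, 7.5], "dr": [0, 0, 0], "fingers": 0.1}, {"delta_pos": [3, -11, 7.5], "dr": [0, 0, 0], "fingers": 0.1}, {"delta_pos": [3, -11, 7.5], "dr": [0, 0, 0], "fingers": 0.1}])

```text
time: 2.08
tool_pos: [0.5075, 0.0985, 0.314]
tool_rot: [3.079, -1.113, 0.301]
contact_force: [0.3, 0.1, -0.2]
opening: 0.0416
grip_force: 0.0
```

```bash
python3 - <<'E'
from h import *
import pickle
o=robot.observe(); print(o["tool_pos"],o["tool_rot"])
p=viewer.camera_params("wrist"); im=viewer.read_camera("wrist"); pickle.dump(p,open("w1.pkl","wb")); cv2.imwrite("w1.png",im[:,:,::-1])
c=proj("wrist",[.77,.195,.33],p); print(c)
x,y=int(c[0])-100,max(0,int(c[1])-75); print(x,y)
cv2.imwrite("pics/w1.png",cv2.resize(im[y:y+150,x:x+200,::-1],None,fx=4,fy=4,interpolation=cv2.INTER_CUBIC))
E
```

```text
[0.507473   0.0985016  0.31401971] [ 3.0785121  -1.11334895  0.30082647]
[251.07357044  53.34955785]
151 0
```

View pics/w1.png

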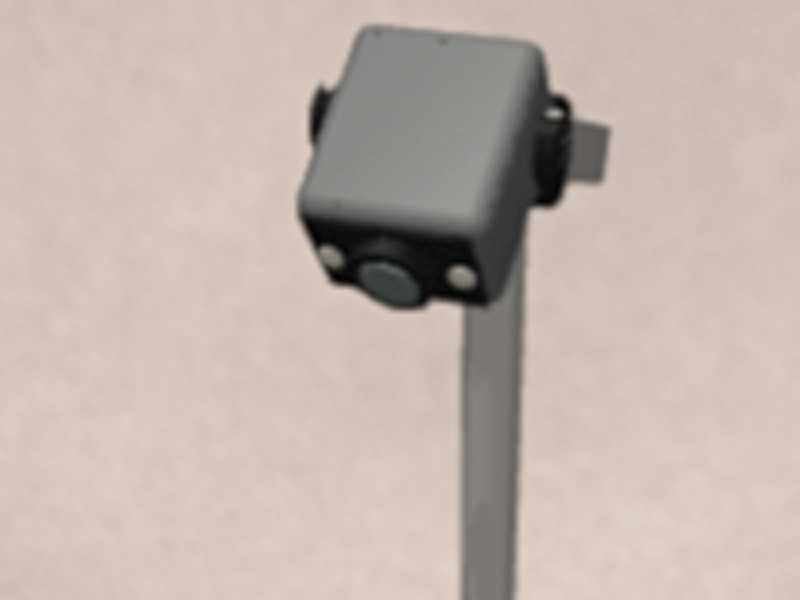

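The lens is clear in this crop: glass centre about (390,284), top-face corners (362,24), (545,42), (487,230) and (300,210), and lower front corners (333,285) and (492,307).

```bash
cat > fit.py <<'E'
from h import *
import pickle
from scipy.optimize import least_squares
p=pickle.load(open("w1.pkl","rb")); W=lambda x,y:(151+x/4-.4,y/4-.4)
ht=lambda x,y:(175+(x-400)/5-.4,75+y/5-.4); hs=lambda x,y:(285+x/5-.4,115+y/5-.4)
P={"w":p,"t":viewer.camera_params("top"),"s":viewer.camera_params("side")}
# (cam, px, head coords: 0=lens, (front/back, y sign, z sign))
obs=[("w",W(390,284),None),("w",W(300,212),(0,1,1)),("w",W(487,232),(0,-1,1)),("w",W(360,22),(1,1,1)),("w",W(547,40),(1,-1,1)),("w",W(333,286),(0,1,-1)),("w",W(492,308),(0,-1,-1)),
("t",ht(450,250),(0,1,1)),("t",ht(560,260),(0,-1,1)),("t",ht(450,118),(1,1,1)),("t",ht(563,120),(1,-1,1)),("s",hs(134,99),(0,1,1)),("s",hs(201,43),(1,1,1)),("s",hs(186,157),(0,-1,-1))]
def X(v,k):
    R=Ro.from_euler("ZY",[v[3],-v[4]]).as_matrix()  # x axis up by pitch
    h=np.zeros(3) if k is None else np.array([v[5]+.066*k[0],.029*k[1],.018*k[2]])
    return v[:3]+R@h, R
def res(v): return np.r_[np.concatenate([(proj(None,X(v,k)[0],P[c])-px) for c,px,k in obs]),(v[5]-.008)/.002]
s=least_squares(res,[.76,.195,.32,-.07,.6,.008],loss="soft_l1")
v=s.x
if __name__=="__main__":
    print(v.round(4)); print(res(v).round(1))
    R=X(v,None)[1]; vp=v[:3]-.16*R[:,0]; print("vp",vp.round(4)); J=s.jac; print(np.sqrt(np.diag(np.linalg.inv(J.T@J))).round(4))
E
python3 fit.py
```

```text
[ 0.7725  0.1985  0.3094 -0.0645  0.5921  0.0077]
[ 1.1  0.4 -2.3 -1.3  0.2  0.3  0.1 -0.6  1.1 -0.3 -1.7  0.8  4.   2.
 -1.  -0.5 -0.2 -1.5 -2.6  0.5 -1.8  1.   0.  -0.6  2.2 -0.6 -0.4  2.7
 -0.1]
vp [0.64   0.2071 0.2201]
[0.0022 0.0009 0.0011 0.0201 0.0251 0.0013]
```

```bash
python3 - <<'E'
from h import *
y=.245; R=Rz([0,0,-1],[-np.sin(y),np.cos(y),0]); delta([.56,-.1,.30],R); delta([.624,-.173,.23],R)
E
```

```text
t 2.12 pos [0.508 0.097 0.314] | cm [-1.64 20.35  1.2 ] deg [ 50.8 -48.4 -79. ]
t 2.12 pos [0.508 0.097 0.314] | cm [-6.17 28.77  8.4 ] deg [ 50.8 -48.4 -79. ]
```

step_arm(increments=[{"delta_pos": [-1, 2, 0], "dr": [4.8, -4.6, -7.5], "fingers": 0.3}, {"delta_pos": [-2, 6, 0], "dr": [9.6, -9.2, -15], "fingers": 0.3}, {"delta_pos": [-2, 10, 0], "dr": [14.5, -13.8, -22.5], "fingers": 0.3}, {"delta_pos": [-2, 14, 0], "dr": [19.3, -18.4, -30], "fingers": 0.3}, {"delta_pos": [-2, 18, 0], "dr": [24, -23, -37.5], "fingers": 0.3}])

```text
time: 2.75
tool_pos: [0.541, -0.0861, 0.301]
tool_rot: [2.835, -0.631, 1.07]
contact_force: [1.0, 1.1, -0.8]
opening: 0.0318
grip_force: 0.0
```

```bash
python3 - <<'E'
from h import *
y=.245; R=Rz([0,0,-1],[-np.sin(y),np.cos(y),0]); delta([.624,-.173,.24],R); print(robot.observe()["qpos"])
E
```

```text
t 2.75 pos [ 0.541 -0.086  0.301] | cm [-6.54 10.08  6.11] deg [ 29.7 -28.  -46.5]
[-0.67092191  0.14741932  1.78445484  0.75030701  1.09177468 -0.38870608]
```

step_arm(increments=[{"delta_pos": [-1, 1, 1], "dr": [4.8, -4.6, -7.5], "fingers": 0.3}, {"delta_pos": [-2, 3, 2], "dr": [9.6, -9.2, -15], "fingers": 0.3}, {"delta_pos": [-3.5, 5, 3], "dr": [14.5, -13.8, -22.5], "fingers": 0.3}, {"delta_pos": [-5, 7, 4.5], "dr": [19.3, -18.4, -30], "fingers": 0.3}, {"delta_pos": [-6, 9, 6], "dr": [24, -23, -37.5], "fingers": 0.3}])

```text
time: 3.38
tool_pos: [0.6184, -0.1613, 0.2413]
tool_rot: [3.051, -0.095, 1.663]
contact_force: [-0.5, -1.2, -0.2]
opening: 0.0326
grip_force: 0.0
```

```bash
python3 - <<'E'
from h import *
y=.245; R=Rz([0,0,-1],[-np.sin(y),np.cos(y),0]); delta([.624,-.173,.24],R); print(robot.observe()["qpos"])
E
```

```text
t 3.38 pos [ 0.618 -0.161  0.241] | cm [-1.22  0.45  0.05] deg [ 5.6 -5.  -9. ]
[-0.4390821   0.51944014  1.20955899  0.12980696  1.38401439 -0.54906731]
```

step_arm(increments=[{"delta_pos": [-0.6, 0.2, 0], "dr": [5, -4.5, -8], "fingers": 0.3}, {"delta_pos": [-1.1, 0.4, 0], "dr": [5.4, -5, -9], "fingers": 0.3}, {"delta_pos": [-1.1, 0.4, 0], "dr": [5.4, -5, -9], "fingers": 0.3}, {"delta_pos": [-1.1, 0.4, 0], "dr": [5.4, -5, -9], "fingers": 0.3}, {"delta_pos": [-1.1, 0.4, 0], "dr": [5.4, -5, -9], "fingers": 0.3}])

```text
time: 4.0
tool_pos: [0.624, -0.1666, 0.2413]
tool_rot: [3.133, -0.004, 1.818]
contact_force: [0.0, 0.1, 0.1]
opening: 0.0324
grip_force: 0.0
```

```bash
python3 - <<'E'
from h import *
import pickle
y=.245; R=Rz([0,0,-1],[-np.sin(y),np.cos(y),0]); delta([.624,-.173,.24],R)
p=viewer.camera_params("wrist"); im=viewer.read_camera("wrist"); pickle.dump(p,open("w2.pkl","wb"))
for X in([.624,-.173,.136],[.624,-.173,.086],[.544,-.193,.04]): print(proj("wrist",X,p))
cv2.imwrite("pics/w2.png",cv2.resize(im[:,:,::-1],(784,588),interpolation=cv2.INTER_CUBIC))
E
```

```text
t 4.0 pos [ 0.624 -0.167  0.241] | cm [-0.62 -0.16  0.13] deg [ 0.5 -0.3  0.1]
[275.64540659 215.10456323]
[275.66257805 199.79210154]
[200.13578834 189.33643057]
```

View pics/w2.png

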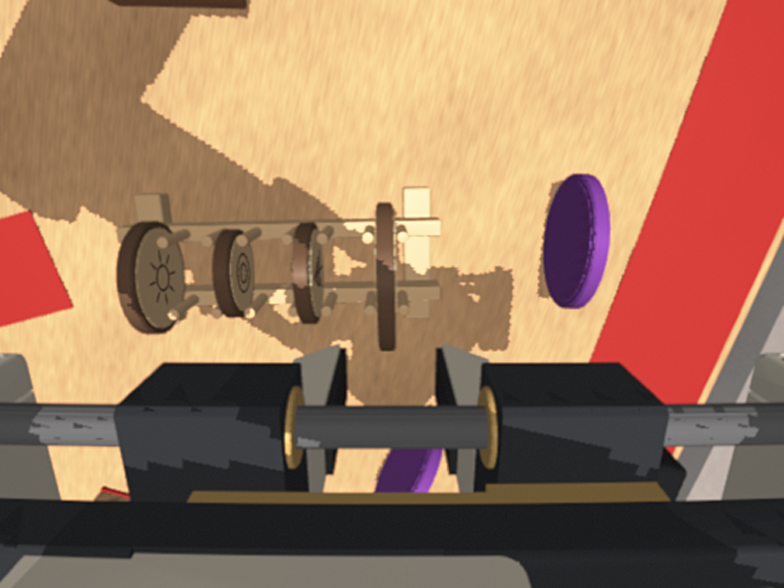

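The slice rim runs from (386,204) to (388,350) in this view, centred between the fingers at (342–440). The sun on the right-hand faces confirms the drawings face +x. No clear lean shows.

```bash
python3 - <<'E'
from h import *
import pickle
p=pickle.load(open("w2.pkl","rb")); o=robot.observe(); R=Ro.from_euler("xyz",o["tool_rot"]).as_matrix()
a=np.linspace(0,2*np.pi,400); 
for dy in(-.01,-.005,0,.005,.01):
    c=np.array([.624,-.173,.086])+dy*R[:,0]
    q=np.array([proj(None,c+.05*np.cos(t)*R[:,0]+.05*np.sin(t)*np.array([0,0,1]),p) for t in a]); print(dy,q.min(0).round(1),q.max(0).round(1),q[100].round(1),q[0].round(1),q[200].round(1))
print((204/1.4,350/1.4))
E
```

```text
-0.01 [275.5 157.7] [275.9 261.9] [275.7 226.9] [275.5 158.1] [275.9 257. ]
-0.005 [275.4 152.3] [275.9 257. ] [275.7 221.1] [275.4 152.7] [275.9 252.5]
0 [275.4 147. ] [275.9 252.1] [275.6 215.3] [275.4 147.2] [275.9 247.9]
0.005 [275.4 141.5] [275.9 247.2] [275.6 209.5] [275.4 141.7] [275.9 243.2]
0.01 [275.4 136.1] [275.8 242.3] [275.6 203.6] [275.4 136.2] [275.8 238.6]
(145.71428571428572, 250.00000000000003)
```

step_arm(increments=[{"delta_pos": [-0.5, -0.2, 1], "dr": [0.5, 0, 0], "fingers": 0.3}, {"delta_pos": [-0.55, -0.2, 4], "dr": [0.5, 0, 0], "fingers": 0.3}, {"delta_pos": [-0.55, -0.2, 8], "dr": [0.5, 0, 0], "fingers": 0.3}, {"delta_pos": [-0.55, -0.2, 12], "dr": [0.5, 0, 0], "fingers": 0.3}, {"delta_pos": [-0.55, -0.2, 13.6], "dr": [0.5, 0, 0], "fingers": 0.3}])

```text
time: 4.68
tool_pos: [0.6234, -0.1703, 0.1017]
tool_rot: [-3.137, -0.007, 1.82]
contact_force: [-0.4, -0.5, -0.8]
opening: 0.0321
grip_force: 0.0
```

step_arm(increments=[{"delta_pos": [0, 0, 0], "dr": [0, 0, 0], "fingers": 0.3}, {"delta_pos": [0, 0, 0], "dr": [0, 0, 0], "fingers": 0.6}, {"delta_pos": [0, 0, 0], "dr": [0, 0, 0], "fingers": 0.9}, {"delta_pos": [0, 0, 0], "dr": [0, 0, 0], "fingers": 1}, {"delta_pos": [0, 0, 0], "dr": [0, 0, 0], "fingers": 1}], newtons=15)

```text
time: 5.3
tool_pos: [0.6251, -0.1712, 0.1059]
tool_rot: [-3.141, -0.003, 1.82]
contact_force: [-2.5, -0.8, 5.3]
opening: 0.0122
grip_force: 15.0
```

step_arm(increments=[{"delta_pos": [0, 0, -2], "dr": [0, 0, 0], "fingers": 1}, {"delta_pos": [0, 0, -5], "dr": [0, 0, 0], "fingers": 1}, {"delta_pos": [0, 0, -8.5], "dr": [0, 0, 0], "fingers": 1}, {"delta_pos": [0, 0, -12], "dr": [0, 0, 0], "fingers": 1}, {"delta_pos": [0, 0, -15], "dr": [0, 0, 0], "fingers": 1}], newtons=25)

```text
time: 5.92
tool_pos: [0.6255, -0.1712, 0.2562]
tool_rot: [3.141, -0.004, 1.82]
contact_force: [-0.3, 0.1, -1.5]
opening: 0.0117
grip_force: 25.0
```

```bash
cat > goal.py <<'E'
from h import *
vp=np.array([.640,.205,.221]); yaw,pit=-.065,.6
Rs=Ro.from_euler("ZY",[yaw,-pit]).as_matrix()
R=np.c_[Rs[:,1],Rs[:,0],-Rs[:,2]]   # tool x=slice y, tool y=slice x, tool z=-slice z
off=.019 # TCP above slice centre
if __name__=="__main__":
    delta(vp+Rs[:,2]*off,R); delta(vp+Rs[:,2]*off-Rs[:,0]*.10+[0,0,.05],R); print(robot.observe()["qpos"])
    print("det",np.linalg.det(R))
E
python3 goal.py
```

```text
t 5.92 pos [ 0.625 -0.171  0.256] | cm [36.42  9.67  2.1 ] deg [-34.1  -5.6  17.4]
t 5.92 pos [ 0.625 -0.171  0.256] | cm [38.97  1.83  2.76] deg [-34.1  -5.6  17.4]
[-0.38699899  0.56232223  1.08900194  0.00354787  1.49239895 -0.63675383]
det 0.9999999999999993
```

step_arm(increments=[{"delta_pos": [3, 0, 0], "dr": [-4, -0.7, 2], "fingers": 1}, {"delta_pos": [8, 0, 0], "dr": [-8, -1.5, 4], "fingers": 1}, {"delta_pos": [13, 0, 0], "dr": [-12, -2, 6], "fingers": 1}, {"delta_pos": [18, 0.3, 0.4], "dr": [-16, -2.7, 8], "fingers": 1}, {"delta_pos": [22, 0.6, 1], "dr": [-20, -3.3, 10], "fingers": 1}])

```text
time: 6.55
tool_pos: [0.5762, 0.0452, 0.2462]
tool_rot: [2.787, 0.021, 1.638]
contact_force: [-1.0, 0.3, -0.9]
opening: 0.0118
grip_force: 25.0
```

```bash
python3 goal.py
```

```text
t 6.55 pos [0.576 0.045 0.246] | cm [15.67  5.77  2.8 ] deg [-14.   -2.4   7.3]
t 6.55 pos [0.576 0.045 0.246] | cm [16.77 -2.12  0.54] deg [-14.   -2.4   7.3]
[-0.06991793  0.23745101  1.67349463  0.03663124  0.87704778 -0.15972628]
det 0.9999999999999993
```

step_arm(increments=[{"delta_pos": [3.5, -0.4, 0], "dr": [-3, -0.5, 1.5], "fingers": 1}, {"delta_pos": [7.5, -0.8, 0.2], "dr": [-6, -1, 3], "fingers": 1}, {"delta_pos": [11.5, -1, 0.3], "dr": [-9, -1.6, 5], "fingers": 1}, {"delta_pos": [14.5, -1, 0.6], "dr": [-12, -2, 6.5], "fingers": 1}, {"delta_pos": [16, 0, 1], "dr": [-14, -2.4, 7.3], "fingers": 1}])

```text
time: 7.18
tool_pos: [0.5681, 0.2049, 0.2325]
tool_rot: [2.544, 0.0, 1.509]
contact_force: [-1.0, 0.6, -0.5]
opening: 0.0116
grip_force: 25.0
```

```bash
python3 goal.py
```

```text
t 7.17 pos [0.568 0.205 0.232] | cm [0.46 5.28 3.08] deg [-0.1 -0.1  0.2]
t 7.17 pos [0.568 0.205 0.232] | cm [ 0.48 -1.91 -1.02] deg [-0.1 -0.1  0.2]
[ 0.33410619  0.24884091  1.80680671 -0.41778435  0.56534626  0.69137019]
det 0.9999999999999993
```

step_arm(increments=[{"delta_pos": [0.1, 1, 0.6], "dr": [0, 0, 0], "fingers": 1}, {"delta_pos": [0.1, 2.3, 1.3], "dr": [0, 0, 0], "fingers": 1}, {"delta_pos": [0.1, 3.6, 2.1], "dr": [0, 0, 0], "fingers": 1}, {"delta_pos": [0.1, 4.7, 2.7], "dr": [0, 0, 0], "fingers": 1}, {"delta_pos": [0.1, 5.2, 3], "dr": [0, 0, 0], "fingers": 1}])

```text
time: 7.8
tool_pos: [0.6301, 0.1994, 0.2373]
tool_rot: [2.544, 0.001, 1.506]
contact_force: [0.9, 0.3, -0.9]
opening: 0.0117
grip_force: 25.0
```

step_arm(increments=[{"delta_pos": [0, 0, 0], "dr": [0, 0, 0], "fingers": 1}, {"delta_pos": [0, 0, 0], "dr": [0, 0, 0], "fingers": 1}, {"delta_pos": [0, 0, 0], "dr": [0, 0, 0], "fingers": 1}, {"delta_pos": [0, 0, 0], "dr": [0, 0, 0], "fingers": 1}, {"delta_pos": [0, 0, 0], "dr": [0, 0, 0], "fingers": 1}])

```text
time: 8.43
tool_pos: [0.6289, 0.2002, 0.2374]
tool_rot: [2.544, 0.001, 1.507]
contact_force: [0.3, -0.6, -0.5]
opening: 0.012
grip_force: 25.0
```

```bash
python3 goal.py; python3 - <<'E'
from h import *
w=viewer.read_camera("wrist")[:,:,::-1]; s=viewer.read_camera("side")[:,:,::-1]
np.save("s.npy",s)
a=cv2.resize(w,(400,300)); b=cv2.resize(s[95:215,235:395],(800,600),interpolation=cv2.INTER_CUBIC)
cv2.imwrite("pics/end_w.png",w); cv2.imwrite("pics/end_s.png",b)
E
```

```text
t 8.43 pos [0.629 0.2   0.237] | cm [ 0.55 -0.03  0.06] deg [-0.2  0.   0.1]
t 8.43 pos [0.629 0.2   0.237] | cm [ 0.56 -7.22 -4.05] deg [-0.2  0.   0.1]
[ 0.28552635  0.33469379  1.66642119 -0.3486116   0.60075897  0.58310191]
det 0.9999999999999993
```

View pics/end_w.png

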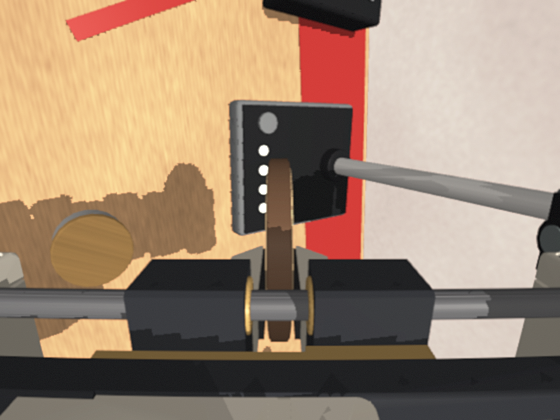

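View pics/end_s.png

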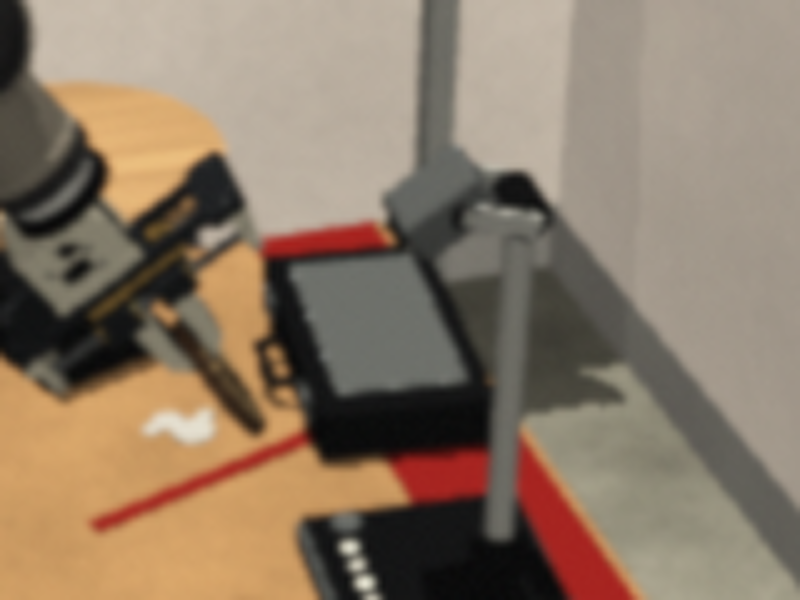

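The slice is held squarely with the leaf side to the lens. In the side crop its edge runs (170,310)–(258,428), parallel to the head's front edge (385,198)–(430,255). The TCP is within about 6 mm of the goal.

```bash
python3 - <<'E'
from cell import robot
print(robot.hand_in())
E
```

```text
the job is handed in; nothing more can be done
None
```

I handed the job in with the leaf slice held still by its top edge in front of the document camera, leaf side to the lens and tip up; the tool was about 6 mm off its target pose at the last check, and the hand-in gave no verdict.

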